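# Let the sign hoist's winch back by one notch

### The job

The sign hanging behind the signing table is one notch too high on its hand winch. With light fingertip pushes, lift the winch's pawl off the ratchet wheel, push the hand wheel back (its top away from you) and drop the pawl into the very next notch: finish with the pawl fully down, the wheel backed up against it one notch from where it was, and your hand clear. Nothing needs gripping; leave the book, marker, mug and card box where they are.

Things in the scene. Friction and masses are not known exactly. Their poses are not given: they have to be found in the camera images.
- winch: Hand winch on a plywood board (240 x 170 x 18 mm) fixed to the table. Origin: centre of the board's underside. z up, y along the shaft, x level across it, away from the robot at yaw 0. Side plates and round drum guard reach 154 mm above the table. Ratchet wheel and pawl sit outside one side plate at y = +68 mm, the hand wheel outside the other at y = -115 mm.
- shaft (a point): Centre of the shaft, 105 mm above the table, midway between the side plates. The steel ratchet wheel on it is 12 mm thick, 110 mm over the tips of its 16 saw teeth, which are 8 mm deep.
- ratchet_wheel (a joint): Turn of wheel, shaft and hand wheel, one piece (rad). It grows as the wheel goes back: its top moves to winch +x. At 0 a tooth bears on the pawl; it starts 0.01 to 0.06 below. One notch is 0.393 rad (22.5 deg). A lowered pawl stops it dead at each notch going back. A drag brake (0.2 N m) holds it wherever it is left.
- pawl (a joint): Turn of the pawl (rad). 0: fully down, nose in a notch; it clears the teeth above 0.12. It swings by its weight (110 g): from about 1.2 on it falls back to its stop at 1.65 and stays there, below about 0.9 it falls down onto the wheel. If dropped between notches its nose lies on a sloping tooth back, and the wheel can be pushed on back until the next tooth meets the pawl.
- pawl_pivot (a point): Pivot of the pawl: winch x = 46, y = 68 mm, 178 mm high, axis along the shaft. The pawl is a 12 mm thick steel bell crank: a 70 mm arm with the hooked nose runs from here to -x (20 deg below level when down) and a thumb lever stands up (leaning 15 deg to -x). Work it with a finger in the V (95 deg) between the two, and draw the finger up out of it so that the pawl can fall fully.
- pawl_knob (a point): Centre of the 22 mm steel ball on the end of the pawl's thumb lever, 52 mm from the pivot, 228 mm above the table when the pawl is down. Pushing it to winch +x lifts the nose; when the pawl is thrown back the lever lies level, pointing to +x.
- pawl_nose (a point): Tip of the pawl's nose, 150 mm above the table when down. With the pawl thrown back the arm stands nearly upright, its end about 65 mm above the pivot and 25 mm to -x of it; pushing that raised arm to winch -x brings the pawl down again.
- grip_end (a point): On the uppermost arm of the hand wheel, 86 mm from the shaft axis (the round end is 9 mm further), 186 mm high. Four radial arms in the plane y = -115 mm: 10 mm bars, 18 mm black grips on the outer 40 mm. At wheel angle 0 this arm leans 20 deg from upright to -x. Push its -x side towards +x: one notch moves the end 34 mm.
- book: Closed hardback book, 153 x 210 x 24 mm, lying to the +y side of the winch; origin at the centre of its underside. To be left alone.
- marker: Marker pen, 133 mm long, 16 mm thick, lying on the robot's side of the winch; origin under its middle. To be left alone.
- mug: Pale ceramic mug, 80 mm across, 95 mm high, standing on the -y side of the winch beyond the hand wheel; origin at the centre of its underside. To be left alone.
- card_box: Small brown cardboard box, 60 x 95 x 45 mm, standing beyond the winch on its +x side; origin at the centre of its underside. To be left alone.

How it is judged:
On the way, in this order (a step that is already met when the one before it is completed fails the run):
1. the pawl is lifted clear of the ratchet teeth (value of joint pawl above 0.3 rad), for 0.1 s.
2. the wheel is pushed back past its old notch while the pawl is off the teeth (value of joint ratchet_wheel above 0.05 rad and value of joint pawl above 0.15 rad), for 0.05 s.
3. the pawl is dropped back onto the ratchet wheel (value of joint pawl below 0.14 rad), for 0.1 s.
At the end, for the whole second after the job is handed in: the ratchet wheel stands one notch (0.393 rad) back from zero, within -0.09 and +0.05 rad, and is still; the pawl is down in that notch (joint below 0.04 rad) (value of joint ratchet_wheel between 0.303 and 0.443 rad and value of joint pawl below 0.04 rad and velocity of joint ratchet_wheel between -0.05 and 0.05 rad/s); the robot touches nothing.
It fails at once if the wheel runs back more than one and a half notches (value of joint ratchet_wheel above 0.59 rad).
It fails at once if the fingers squeeze or force the winch, its pawl or its wheel with over 40 N (contact force between the fingers and winch above 40 N).
It fails at once if the book or the card box is lifted, or shifted by more than 25 mm (distance of any of book, card_box from where it was at the start of the episode above 0.025 m).
It fails at once if the marker is lifted, or shifted by more than 25 mm (distance of marker from where it was at the start of the episode above 0.025 m).
It fails at once if the mug is lifted, tipped, or shifted by more than 25 mm (distance of mug from where it was at the start of the episode above 0.025 m or angle between mug's own z axis and vertical above 0.3 rad).
It also fails if it takes over 62 s, if anything falls off the work surface, if the arm or the gripper's body presses on something with over 40 N, if the wrist force passes 120 N, or if a joint passes its speed limit or range.

### The arm

A 7-joint arm with a two-finger parallel gripper is mounted at the origin on the work surface. World frame = base frame: x ahead of the robot, y to its left, z up, the work surface at z = 0. Lengths are in m, angles in rad, forces in N, time in s.
With the tool pointing down it reaches from about 0.425 to 0.95 m from the base axis. Payload 4.7 kg.
Tool frame: the origin (TCP) lies at the very end of the fingers, on their centre line; the grasp point (between the pads) lies 19 mm behind it (manip.grasp_offset is the distance from the TCP to the grasp point, in m); z points along the fingers, y is the line along which they close (so a half turn about z gives the same grasp; the last joint's range is limited). The gripper opens to 87 mm and grips with 3 to 60 N. Pads are 19 mm wide; open, the fingers measure 117 mm over their backs; the gripper's body (75 mm by 190 mm) begins 51 mm behind the grasp point.
Start: joints at [-1.166, 0.469, -0.049, 1.532, 0.024, 1.141, -0.082], TCP at [0.284, 0.613, 0.223] pointing down, gripper open.
Joint ranges: [-2.59, 2.59], [-0.33, 1.99], [-1.39, 1.29], [0.1, 2.45], [-1.04, 4.18], [0.21, 1.99], [-2.66, 2.66]. Speed limits (rad/s): [2.57, 2.57, 3.14, 3.14, 3.14, 3.14, 3.14].

### API

Orientations are given as [roll, pitch, yaw] about the fixed x, y, z axes, in that order (R = Rz(yaw) Ry(pitch) Rx(roll)).
In Python, from workcell import manip gives the robot as it stands.
- The arm moves only by the tool drive_tool, never from a script. Its argument "plan" is text: rows parted by semicolons, each of 6 numbers parted by spaces: the shift along the tool's x, y, z scaled (see below), then the turn, a rotation vector about the tool's x, y, z scaled (see below). In form: x y z wx wy wz; .... A call has 1 to 8 rows; each row is the pose to reach, as a shift and turn from the pose commanded when the call began, along the tool's axes at that moment; what a row does not reach only later rows make up. The controller multiplies each number of a shift by 10 cm and each number of a turn by 90 degrees. A row lasts 1/8 s, in which the tool goes at most 62.5 mm and 10.7 degrees, less where a joint would pass 70% of its speed; a pose out of reach is approached as far as the arm can. A call with a number of a shift or a turn outside -1 to 1 is refused whole. A call with a gripper value outside its range is refused whole. "gripper" is the closure, from -1 (fully open) to 1 (shut), set as the call begins (left out, the last holds). The fingers move at their own pace and stop on an object; the grip force is fixed at half the most. Time passes only in rows, so rows that repeat a pose let the fingers close. It gives the time, the measured TCP pose, the force, the opening and the grip force at its end, in the units of the state.
- manip.get_state(): the state, without advancing time (a new reading comes with each control period).
- manip.capture(name): name is "side" or "top"; returns a dict with "image" (480x640x3 uint8, blue, green, red), "depth" (480x640 float32, m along the optical axis (not along the pixel's ray), 0 where there is no reading), "camera_matrix" (3x3 intrinsics, pixels), "R" (3x3) and "t" (3): a world point X has camera coordinates R X + t. Camera axes: x right, y down, z forward; pixel columns grow to the right and rows downward; lengths in m; the calibration is good to about 2 mm. A picture is of the moment at which its call begins.
- manip.sign_off(): hands the job in; it is judged then, once.
The state is a dict: "time": time; "qpos": joint angles; "qvel": joint speeds; "tau": joint torques, N m; "tcp_pos": TCP position; "orientation": TCP orientation; "ft_force": force on the tool from outside, world axes, zero at the start; "wrist_torque": the same for the moment, N m; "finger_gap": finger opening in m; "finger_force": force on a finger pad.
Only numpy, scipy, OpenCV 4.12 (cv2) and the standard library are available. Lean on these libraries where they do the work, as an engineer would, in place of code of your own. Each camera call takes 0.05 s, during which the arm holds its last target. There are 200 camera calls.

## Working session

There is one attempt and no reset: what is moved stays moved. The work goes in short steps, Python scripts to look and compute and a tool call to move; the robot and the scene stay as the last step left them, time stands still between calls to the robot, and variables do not carry over. Pictures are saved under pics/ and viewed, at most 10 in all, crops included, and the job is handed in when it is done.

Besides the shell and the picture viewer there is one more tool, called after "Emit:" by a JSON object that holds its "name" and its "arguments". drive_tool: Moves the arm, as the interface text tells. Its arguments: {"type":"object","properties":{"plan":{"type":"string"},"gripper":{"type":"number"}},"required":["plan"]}

```bash
mkdir -p pics; cat > h.py <<'E'
import numpy as np,cv2
from workcell import manip
def cap(n,f):
    c=manip.capture(n); cv2.imwrite(f'pics/{f}.png',c['image']); np.savez(f'pics/{f}.npz',**c); return c
def pts(c):
    d=c['depth'];v,u=np.mgrid[:480,:640];K=c['camera_matrix']
    P=np.stack([(u-K[0,2])/K[0,0]*d,(v-K[1,2])/K[1,1]*d,d],-1)
    W=(P-c['t'])@c['R']; W[d==0]=np.nan; return W
E
python3 - <<'E'
from h import *
a=cap('side','s0');b=cap('top','t0')
for c in(a,b): print(-c['R'].T@c['t'],c['R'][2],c['camera_matrix'][0,0])
s=manip.get_state();print(s['tcp_pos'],s['orientation'],s['time'],s['finger_gap'])
E
```

```text
[ 0.11788818 -0.66260689  1.17216976] [ 0.35295831  0.53150333 -0.770016  ] 590.8814917256615
[0.50942551 0.05032755 0.8789564 ] [ 0.08391847 -0.0070821  -0.99644746] 433.70275504948785
[0.28347786 0.61197049 0.22159457] [-3.13976175e+00  7.87304949e-05  2.70783971e+00] 0.1 0.08680517129136099
```

View pics/s0.png

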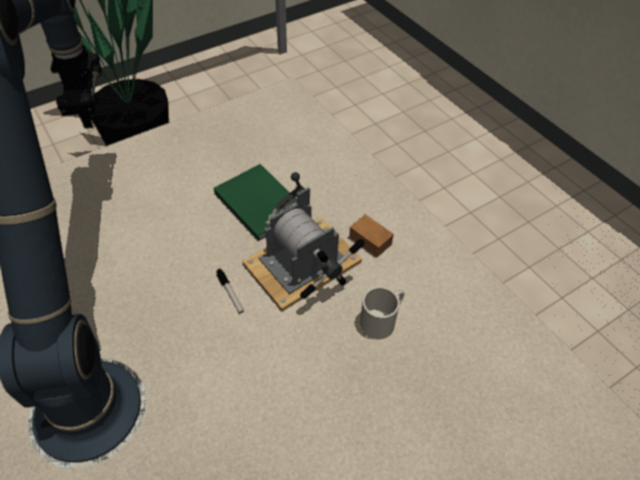

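View pics/t0.png

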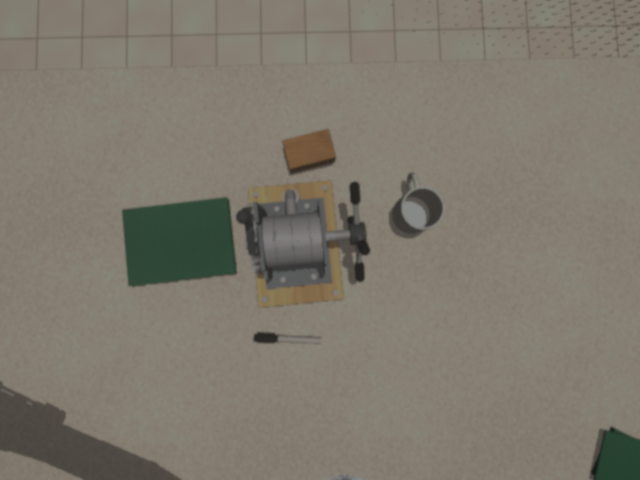

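The side view shows the winch at about (300,255), with its knob at (295,177). In the top view the knob is at (245,215), the board runs from (248,185) to (342,305), and the hand wheel is near x=358. Next I'll measure the pose from the board corners and check it against the knob.

```bash
cat >> h.py <<'E'
def ray(c,u,v,z):
    d=c['R'].T@np.linalg.solve(c['camera_matrix'],[u,v,1.]);o=-c['R'].T@c['t'];return o+d*(z-o[2])/d[2]
E
python3 - <<'E'
from h import *
np.set_printoptions(precision=4,suppress=True)
c=dict(np.load('pics/t0.npz'));W=pts(c)
h=cv2.cvtColor(c['image'],cv2.COLOR_BGR2HSV);print(h[300,300],h[190,262],h[400,300],h[150,310])
m=((h[...,1]>90)&(h[...,0]<30)&(h[...,0]>8)).astype(np.uint8);m[:175]=0;m[:,:240]=0;m[315:]=0;m[:,350:]=0
m=cv2.morphologyEx(m,cv2.MORPH_OPEN,np.ones((3,3)))
v,u=np.nonzero(m);P=np.array([ray(c,a,b,.018)[:2] for a,b in zip(u,v)],np.float32)
r=cv2.minAreaRect(P);print(len(P),r,cv2.boxPoints(r))
for f in('t0','s0'):
    c=dict(np.load(f'pics/{f}.npz'));W=pts(c)
    roi=(abs(W[...,0]-.53)<.2)&(abs(W[...,1]-.06)<.22)
    for z0,z1 in((.215,.26),(.16,.205)):
        k=roi&(W[...,2]>z0)&(W[...,2]<z1);n,l,st,ce=cv2.connectedComponentsWithStats(k.astype(np.uint8))
        for i in range(1,n):
            if st[i,4]>5: print(f,z0,st[i],W[l==i].mean(0),W[l==i].min(0),W[l==i].max(0))
E
```

```text
[ 17 108 134] [ 24  91 135] [ 17  36 134] [ 14 123 116]
2712 ((0.5677562355995178, 0.08081793040037155), (0.2354038655757904, 0.16478325426578522), 4.0378007888793945) [[ 0.4445  0.1547]
 [ 0.4561 -0.0097]
 [ 0.691   0.0069]
 [ 0.6794  0.1713]]
t0 0.215 [236 210  15  15 170] [0.5937 0.1505 0.2345] [0.5836 0.1406 0.2251] [0.6047 0.1616 0.24  ]
t0 0.16 [242 202  19  53 475] [0.5854 0.1455 0.1766] [0.5407 0.1332 0.1602] [0.6239 0.1598 0.1909]
t0 0.16 [357 240  13  16 156] [ 0.546  -0.0342  0.1836] [ 0.5338 -0.0431  0.1623] [ 0.5596 -0.0263  0.1938]
s0 0.215 [290 172  10  10  76] [0.5934 0.1461 0.232 ] [0.5841 0.1373 0.2162] [0.6048 0.158  0.2403]
s0 0.16 [275 184  35  25 343] [0.5897 0.1422 0.1761] [0.5409 0.1284 0.1601] [0.6262 0.165  0.2027]
s0 0.16 [316 251  12  12  96] [ 0.5445 -0.0414  0.1808] [ 0.5338 -0.0472  0.1622] [ 0.5587 -0.0296  0.1938]
```

Emit:
{"name": "drive_tool", "arguments": {"plan": "-0.5 -0.35 -0.6 0 0 -0.12; -0.8 -0.6 -0.8 0 0 -0.24; -1 -0.8 -0.8 0 0 -0.321; -1 -0.8 -0.8 0 0 -0.321", "gripper": 1}}

```text
time: 0.6
tcp_pos: [0.343, 0.4952, 0.3031]
orientation: [-3.141, 0.001, -3.076]
ft_force: [0.3, 1.2, 0.0]
finger_gap: 0.0551
finger_force: 0.0
```

```bash
cat >> h.py <<'E'
O=np.array([.568,.081,0]);A=.0705
from scipy.spatial.transform import Rotation as Ro
def where():
    s=manip.get_state();R=Ro.from_euler('xyz',s['orientation']).as_matrix()
    print('t',round(s['time'],2),'winch mm',np.round(Ro.from_euler('z',-A).apply(s['tcp_pos']-O)*1e3,1),'rpy',np.round(s['orientation'],3),'F',np.round(s['ft_force'],1),'gap',round(s['finger_gap'],3))
    return s,R
def to(x,y,z):
    s,R=where();t=O+Ro.from_euler('z',A).apply([x/1e3,y/1e3,z/1e3])
    print('units',np.round(R.T@(t-s['tcp_pos'])*10,3),'yaw turn',round(-(((A+np.pi-s['orientation'][2]+np.pi)%(2*np.pi))-np.pi)/(np.pi/2),3))
E
python3 -c "from h import *;to(-14,68,300)"
```

```text
t 0.6 winch mm [-195.3  429.1  303.1] rpy [-3.141e+00  1.000e-03 -3.076e+00] F [0.3 1.2 0. ] gap 0.055
units [-1.832 -3.601  0.035] yaw turn -0.003
```

Emit:
{"name": "drive_tool", "arguments": {"plan": "-0.25 -0.5 0 0 0 0; -0.5 -1 0 0 0 0"}}

```text
time: 0.85
tcp_pos: [0.3971, 0.4019, 0.3016]
orientation: [-3.141, -0.001, -3.069]
ft_force: [1.2, -0.1, 0.7]
finger_gap: 0.0347
finger_force: 0.0
```

Emit:
{"name": "drive_tool", "arguments": {"plan": "-0.25 -0.5 0 0 0 0; -0.5 -1 0 0 0 0"}}

```text
time: 1.1
tcp_pos: [0.4547, 0.3051, 0.3018]
orientation: [3.142, -0.001, -3.07]
ft_force: [0.8, -0.5, 0.1]
finger_gap: 0.0154
finger_force: 0.0
```

Emit:
{"name": "drive_tool", "arguments": {"plan": "-0.25 -0.5 0 0 0 0; -0.4 -1 0 0 0 0; -0.4 -1 0 0 0 0; -0.4 -1 0 0 0 0"}}

```text
time: 1.6
tcp_pos: [0.5009, 0.2102, 0.302]
orientation: [3.141, -0.001, -3.07]
ft_force: [-0.2, 0.2, 0.1]
finger_gap: 0.0008
finger_force: 0.0
```

```bash
python3 -c "from h import *;to(-14,68,300)"
```

```text
t 1.6 winch mm [-57.8 133.6 302. ] rpy [ 3.141e+00 -1.000e-03 -3.070e+00] F [-0.2  0.2  0.1] gap 0.001
units [-0.437 -0.657  0.019] yaw turn 0.001
```

Emit:
{"name": "drive_tool", "arguments": {"plan": "-0.22 -0.35 0 0 0 0; -0.44 -0.66 0 0 0 0; -0.44 -0.66 0.3 0 0 0; -0.44 -0.66 0.7 0 0 0; -0.44 -0.66 0.99 0 0 0; -0.44 -0.66 0.99 0 0 0"}}

```text
time: 2.35
tcp_pos: [0.5479, 0.1479, 0.201]
orientation: [-3.141, -0.006, -3.068]
ft_force: [-0.3, -0.4, 1.0]
finger_gap: 0.0006
finger_force: 0.0
```

```bash
python3 -c "
from h import *
to(76,68,203)
c=cap('side','s1');im=c['image'][120:320,200:440];cv2.imwrite('pics/s1c.png',cv2.resize(im,None,fx=3,fy=3))"
```

```text
t 2.35 winch mm [-15.4  68.1 201. ] rpy [-3.141 -0.006 -3.068] F [-0.3 -0.4  1. ] gap 0.001
units [-0.914 -0.005 -0.025] yaw turn 0.002
```

View pics/s1c.png

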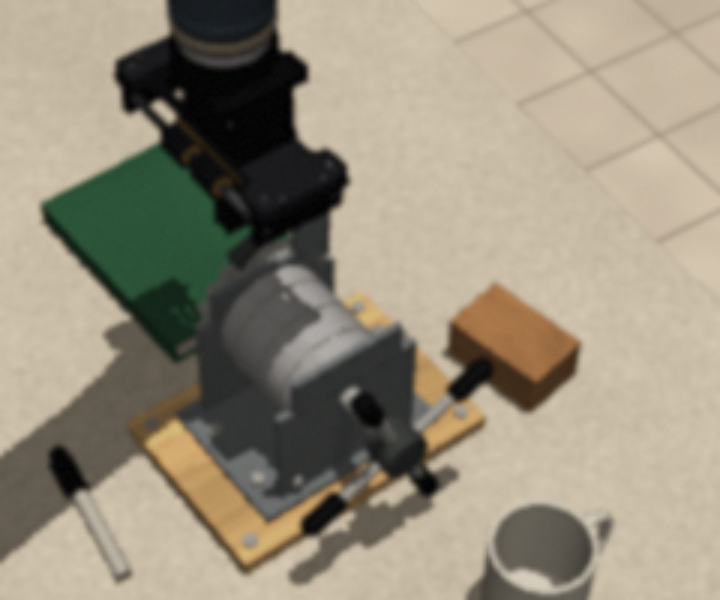

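The finger stands on the -x side of the lever, as intended. A grey bracket shows near the pivot at crop (310,240), so I'll check its height in the depth data before pushing.

```bash
python3 -c "
from h import *
for f in('t0','s0'):
    W=pts(dict(np.load(f'pics/{f}.npz')));w=Ro.from_euler('z',-A).apply((W.reshape(-1,3)-O))*1e3
    print(f)
    for x in range(-40,90,10):
        print(x,[ (lambda k:int(k.max()) if len(k) else -1)(w[(abs(w[:,0]-x)<5)&(abs(w[:,1]-y)<4),2]) for y in range(36,100,8)])
"
```

```text
t0
-40 [134, 138, 155, 153, 143, 143, -1, 1]
-30 [144, 143, 156, 154, 153, 150, -1, 0]
-20 [149, 148, 155, 168, 168, 168, -1, 0]
-10 [151, 153, 155, 173, 172, 170, 114, -1]
0 [151, 151, 155, 175, 176, 175, 116, -1]
10 [151, 150, 155, 179, 179, 178, 109, -1]
20 [148, 148, 154, 234, 237, 235, -1, -1]
30 [143, 143, 188, 237, 239, 239, -1, -1]
40 [131, 132, 190, 236, 239, 237, -1, -1]
50 [-1, -1, 190, 187, 189, 184, 180, -1]
60 [26, 26, 188, 189, 168, -1, -1, -1]
70 [28, 26, 24, -1, -1, -1, -1, -1]
80 [26, 25, 26, 27, 24, 19, -1, 1]
s0
-40 [133, 152, 154, 143, 143, 123, -1, -1]
-30 [145, 159, 154, 157, 146, 143, -1, -1]
-20 [150, 157, 153, 169, 169, 163, -1, -1]
-10 [150, 159, 154, 172, 175, 162, -1, -1]
0 [152, 155, 155, 174, 177, 171, -1, -1]
10 [150, 153, 155, 178, 178, 177, -1, -1]
20 [150, 155, 156, 231, 235, 226, -1, -1]
30 [140, 188, 229, 240, 238, 234, -1, -1]
40 [-1, 191, 188, 240, 236, 185, 175, -1]
50 [-1, 184, 188, 189, 193, -1, -1, -1]
60 [-1, 176, 191, 184, -1, -1, -1, -1]
70 [-1, -1, 122, -1, -1, -1, -1, -1]
80 [-1, -1, -1, -1, -1, -1, -1, -1]
```

The bracket tops out at 190 mm, which leaves the finger tip at 203 mm clear. Now I'll push the lever towards +x.

Emit:
{"name": "drive_tool", "arguments": {"plan": "-0.12 0 -0.03 0 0 0; -0.24 0 -0.03 0 0 0; -0.36 0 -0.03 0 0 0; -0.48 0 -0.03 0 0 0; -0.6 0 -0.03 0 0 0; -0.72 0 -0.03 0 0 0; -0.83 0 -0.03 0 0 0; -0.92 0 -0.03 0 0 0"}}

```text
time: 3.4
tcp_pos: [0.6427, 0.1522, 0.2064]
orientation: [-3.142, 0.0, -3.071]
ft_force: [0.3, 1.1, -0.8]
finger_gap: 0.0006
finger_force: 0.0
```

Emit:
{"name": "drive_tool", "arguments": {"plan": "0 0 0 0 0 0; 0 0 0 0 0 0; 0 0 -0.5 0 0 0; 0 0 -0.99 0 0 0; 0 0 -0.99 0 0 0"}}

```text
time: 4.03
tcp_pos: [0.6438, 0.1526, 0.311]
orientation: [3.139, 0.009, -3.071]
ft_force: [-0.2, 0.5, -0.1]
finger_gap: 0.0004
finger_force: 0.0
```

```bash
cat >> h.py <<'E'
def tops(c):
    w=Ro.from_euler('z',-A).apply((pts(c).reshape(-1,3)-O))*1e3
    for y in(68,-115): print('y',y,[(x,(lambda k:int(k.max()) if len(k) else -1)(w[(abs(w[:,0]-x)<5)&(abs(w[:,1]-y)<8)&(w[:,2]<265),2])) for x in range(-50,120,10)])
E
python3 -c "
from h import *
to(-70,-115,300)
tops(cap('side','s2'));tops(cap('top','t2'))"
```

```text
t 4.03 winch mm [ 80.6  66.1 311. ] rpy [ 3.139  0.009 -3.071] F [-0.2  0.5 -0.1] gap 0.0
units [ 1.507 -1.812  0.091] yaw turn -0.0
y 68 [(-50, 128), (-40, 143), (-30, 150), (-20, 153), (-10, 157), (0, 159), (10, 157), (20, 241), (30, 246), (40, 246), (50, 218), (60, 187), (70, 187), (80, 189), (90, 199), (100, 199), (110, 23)]
y -115 [(-50, 93), (-40, 193), (-30, 195), (-20, 181), (-10, 150), (0, 127), (10, 125), (20, 119), (30, 124), (40, 131), (50, 141), (60, 143), (70, 149), (80, 150), (90, 144), (100, 4), (110, 4)]
y 68 [(-50, 125), (-40, 142), (-30, 150), (-20, 155), (-10, 157), (0, 159), (10, 157), (20, 241), (30, 247), (40, 246), (50, 211), (60, 187), (70, 187), (80, 187), (90, 19), (100, 22), (110, 23)]
y -115 [(-50, 92), (-40, 192), (-30, 193), (-20, 185), (-10, 149), (0, 127), (10, 124), (20, 122), (30, 125), (40, 131), (50, 139), (60, 143), (70, 146), (80, 147), (90, 145), (100, 2), (110, 1)]
```

The pawl is thrown back: the arm stands up to 246 mm and the ball lies level at x≈95. Next is the hand wheel.

Emit:
{"name": "drive_tool", "arguments": {"plan": "0.4 -0.45 0 0 0 0; 0.8 -0.9 0 0 0 0; 0.8 -0.9 0 0 0 0"}}

```text
time: 4.5
tcp_pos: [0.5652, 0.0516, 0.3042]
orientation: [-3.14, -0.004, -3.078]
ft_force: [0.0, 1.0, -0.5]
finger_gap: -0.0001
finger_force: 0.0
```

Emit:
{"name": "drive_tool", "arguments": {"plan": "0.35 -0.45 0 0 0 0; 0.7 -0.9 0.1 0 0 0; 0.7 -0.9 0.5 0 0 0; 0.7 -0.9 1 0 0 0; 0.7 -0.9 1 0 0 0"}}

```text
time: 5.12
tcp_pos: [0.5016, -0.0371, 0.2016]
orientation: [3.141, -0.01, -3.07]
ft_force: [0.6, -1.0, 0.2]
finger_gap: 0.0006
finger_force: 0.0
```

```bash
python3 -c "
from h import *
to(-70,-115,172)"
```

```text
t 5.12 winch mm [ -74.5 -113.2  201.6] rpy [ 3.141 -0.01  -3.07 ] F [ 0.6 -1.   0.2] gap 0.001
units [-0.048 -0.019  0.295] yaw turn 0.0
```

Emit:
{"name": "drive_tool", "arguments": {"plan": "0 0 0.15 0 0 0; 0 0 0.3 0 0 0; -0.12 0 0.3 0 0 0; -0.2 0 0.3 0 0 0; -0.27 0 0.3 0 0 0; -0.34 0 0.3 0 0 0; -0.41 0 0.3 0 0 0; -0.41 0 0.3 0 0 0"}}

```text
time: 6.12
tcp_pos: [0.5471, -0.035, 0.1756]
orientation: [-3.141, 0.002, -3.071]
ft_force: [-0.4, -0.6, -0.3]
finger_gap: 0.0005
finger_force: 0.2
```

```bash
python3 -c "
from h import *
where()
tops(cap('side','s3'));tops(cap('top','t3'))"
```

```text
t 6.12 winch mm [ -29.1 -114.2  175.6] rpy [-3.141e+00  2.000e-03 -3.071e+00] F [-0.4 -0.6 -0.3] gap 0.0
y 68 [(-50, 124), (-40, 137), (-30, 152), (-20, 156), (-10, 158), (0, -1), (10, -1), (20, 243), (30, 247), (40, 245), (50, 220), (60, -1), (70, -1), (80, -1), (90, -1), (100, -1), (110, -1)]
y -115 [(-50, 264), (-40, 200), (-30, 186), (-20, 190), (-10, 191), (0, 133), (10, 68), (20, 44), (30, 2), (40, 3), (50, 3), (60, 4), (70, 4), (80, 3), (90, 4), (100, 6), (110, 4)]
y 68 [(-50, 134), (-40, 140), (-30, 151), (-20, 153), (-10, 159), (0, 157), (10, 159), (20, 244), (30, 247), (40, 247), (50, 216), (60, 186), (70, 188), (80, 190), (90, 199), (100, 198), (110, 192)]
y -115 [(-50, -1), (-40, -1), (-30, -1), (-20, -1), (-10, -1), (0, -1), (10, -1), (20, -1), (30, -1), (40, 0), (50, 113), (60, 123), (70, 127), (80, 127), (90, 126), (100, 3), (110, 2)]
```

Emit:
{"name": "drive_tool", "arguments": {"plan": "0.2 0 0 0 0 0; 0.2 0 -0.5 0 0 0; 0.1 0 -1 0 0 0; 0 0.5 -1 0 0 0; -0.3 1 -1 0 0 0; -0.3 1 -1 0 0 0"}}

```text
time: 6.98
tcp_pos: [0.5698, 0.0733, 0.2753]
orientation: [3.139, 0.002, -3.062]
ft_force: [0.1, -0.7, -0.9]
finger_gap: 0.0004
finger_force: 0.0
```

```bash
python3 -c "
from h import *
to(66,68,295)"
```

```text
t 6.97 winch mm [  1.2  -7.9 275.3] rpy [ 3.139e+00  2.000e-03 -3.062e+00] F [ 0.1 -0.7 -0.9] gap 0.0
units [-0.655  0.753 -0.194] yaw turn 0.006
```

Emit:
{"name": "drive_tool", "arguments": {"plan": "-0.5 0.3 -0.2 0 0 0; -0.7 0.75 -0.2 0 0 0; -0.7 0.75 0.2 0 0 0; -0.7 0.75 0.7 0 0 0; -0.7 0.75 0.7 0 0 0"}}

```text
time: 7.6
tcp_pos: [0.6305, 0.1454, 0.2014]
orientation: [-3.14, -0.009, -3.072]
ft_force: [-0.2, -0.5, -0.0]
finger_gap: 0.0007
finger_force: 0.0
```

```bash
python3 -c "
from h import *
to(0,68,206)"
```

```text
t 7.6 winch mm [ 66.9  59.8 201.4] rpy [-3.14  -0.009 -3.072] F [-0.2 -0.5 -0. ] gap 0.001
units [ 0.669  0.081 -0.04 ] yaw turn -0.0
```

Emit:
{"name": "drive_tool", "arguments": {"plan": "0.1 0.08 -0.04 0 0 0; 0.2 0.08 -0.04 0 0 0; 0.3 0.08 -0.04 0 0 0; 0.4 0.08 -0.04 0 0 0; 0.5 0.08 -0.04 0 0 0; 0.6 0.08 -0.04 0 0 0; 0.72 0.08 -0.04 0 0 0; 0.72 0.08 -0.04 0 0 0"}}

```text
time: 8.6
tcp_pos: [0.56, 0.1495, 0.2096]
orientation: [3.141, -0.0, -3.071]
ft_force: [-0.4, 0.2, 0.4]
finger_gap: 0.0002
finger_force: 0.0
```

Emit:
{"name": "drive_tool", "arguments": {"plan": "0.05 0 -0.4 0 0 0; 0.05 0 -0.9 0 0 0; 0.05 0 -0.9 0 0 0"}}

```text
time: 8.98
tcp_pos: [0.5585, 0.1498, 0.3041]
orientation: [3.139, 0.009, -3.071]
ft_force: [1.0, -0.3, -0.5]
finger_gap: 0.0007
finger_force: 0.0
```

```bash
python3 -c "
from h import *
to(-65,-115,290)
tops(cap('side','s4'));tops(cap('top','t4'))"
```

```text
t 8.97 winch mm [ -4.6  69.3 304.1] rpy [ 3.139  0.009 -3.071] F [ 1.  -0.3 -0.5] gap 0.001
units [ 0.605 -1.843  0.131] yaw turn -0.0
y 68 [(-50, 126), (-40, 138), (-30, 151), (-20, 171), (-10, 173), (0, 177), (10, 181), (20, 236), (30, 240), (40, 238), (50, 187), (60, -1), (70, -1), (80, -1), (90, -1), (100, 21), (110, 24)]
y -115 [(-50, 104), (-40, 107), (-30, 107), (-20, 201), (-10, 199), (0, 194), (10, 126), (20, 117), (30, 117), (40, 120), (50, 121), (60, 126), (70, 127), (80, 127), (90, 127), (100, 3), (110, 3)]
y 68 [(-50, 134), (-40, 140), (-30, 138), (-20, -1), (-10, -1), (0, -1), (10, -1), (20, -1), (30, -1), (40, -1), (50, -1), (60, -1), (70, -1), (80, -1), (90, 20), (100, 20), (110, 20)]
y -115 [(-50, 104), (-40, 105), (-30, 107), (-20, 200), (-10, 200), (0, 195), (10, 124), (20, 117), (30, 114), (40, 116), (50, 119), (60, 124), (70, 126), (80, 128), (90, 125), (100, 1), (110, 3)]
```

The pawl has dropped and is lying on the tooth back, with the wheel at about 0.2 rad. Now I'll go back to the hand wheel.

Emit:
{"name": "drive_tool", "arguments": {"plan": "0.3 -0.45 0 0 0 0; 0.5 -0.95 0.1 0 0 0; 0.5 -0.95 0.1 0 0 0"}}

```text
time: 9.45
tcp_pos: [0.5105, 0.0459, 0.2875]
orientation: [-3.14, -0.005, -3.079]
ft_force: [0.2, 1.1, -0.6]
finger_gap: 0.0004
finger_force: 0.0
```

Emit:
{"name": "drive_tool", "arguments": {"plan": "0.1 -0.45 0 0 0 0; 0.13 -0.88 0 0 0 0; 0.13 -0.88 0.6 0 0 0; 0.13 -0.88 1 0 0 0; 0.13 -0.88 1 0 0 0"}}

```text
time: 10.07
tcp_pos: [0.5032, -0.0371, 0.1859]
orientation: [3.141, -0.009, -3.07]
ft_force: [0.2, -0.7, 0.7]
finger_gap: 0.0
finger_force: 0.0
```

```bash
python3 -c "
from h import *
to(-30,-115,172)"
```

```text
t 10.07 winch mm [ -72.9 -113.3  185.9] rpy [ 3.141 -0.009 -3.07 ] F [ 0.2 -0.7  0.7] gap 0.0
units [-0.431 -0.018  0.136] yaw turn 0.0
```

Emit:
{"name": "drive_tool", "arguments": {"plan": "0 0 0.12 0 0 0; -0.25 0 0.12 0 0 0; -0.4 0 0.12 0 0 0; -0.44 0 0.12 0 0 0; -0.48 0 0.12 0 0 0; -0.52 0 0.12 0 0 0; -0.52 0 0.12 0 0 0"}}

```text
time: 10.95
tcp_pos: [0.558, -0.0344, 0.1777]
orientation: [-3.141, 0.001, -3.071]
ft_force: [-1.3, -1.7, 1.7]
finger_gap: 0.0003
finger_force: 0.8
```

Emit:
{"name": "drive_tool", "arguments": {"plan": "-0.02 0 0 0 0 0; -0.03 0 0 0 0 0; -0.03 0 0 0 0 0"}}

```text
time: 11.32
tcp_pos: [0.5608, -0.0341, 0.1776]
orientation: [-3.141, 0.0, -3.071]
ft_force: [-2.2, -0.8, 2.2]
finger_gap: 0.0005
finger_force: 1.4
```

Emit:
{"name": "drive_tool", "arguments": {"plan": "-0.01 0 0 0 0 0; -0.015 0 0 0 0 0; -0.015 0 0 0 0 0"}}

```text
time: 11.7
tcp_pos: [0.5623, -0.034, 0.1775]
orientation: [-3.141, 0.0, -3.071]
ft_force: [-2.6, -1.8, 2.3]
finger_gap: 0.0007
finger_force: 1.6
```

Emit:
{"name": "drive_tool", "arguments": {"plan": "-0.01 0 0 0 0 0; -0.015 0 0 0 0 0; -0.015 0 0 0 0 0"}}

```text
time: 12.08
tcp_pos: [0.5627, -0.034, 0.1775]
orientation: [3.141, -0.002, -3.071]
ft_force: [-5.2, -1.7, 4.7]
finger_gap: 0.0002
finger_force: 3.1
```

Emit:
{"name": "drive_tool", "arguments": {"plan": "-0.01 0 0 0 0 0; -0.015 0 0 0 0 0; -0.015 0 0 0 0 0"}}

```text
time: 12.45
tcp_pos: [0.5629, -0.0339, 0.1775]
orientation: [3.141, -0.005, -3.071]
ft_force: [-9.3, -1.9, 7.3]
finger_gap: 0.0004
finger_force: 4.7
```

```bash
python3 -c "
from h import *
where()
tops(cap('side','s5'));tops(cap('top','t5'))"
```

```text
t 12.45 winch mm [ -13.2 -114.3  177.5] rpy [ 3.141 -0.005 -3.071] F [-9.3 -1.9  7.3] gap 0.0
y 68 [(-50, 128), (-40, 145), (-30, 147), (-20, 168), (-10, 171), (0, 177), (10, 179), (20, 240), (30, 240), (40, 237), (50, 187), (60, -1), (70, -1), (80, -1), (90, -1), (100, -1), (110, -1)]
y -115 [(-50, 264), (-40, 264), (-30, 262), (-20, 203), (-10, 193), (0, 197), (10, 191), (20, 118), (30, 2), (40, 2), (50, 5), (60, 98), (70, 101), (80, 100), (90, 100), (100, 5), (110, 7)]
y 68 [(-50, 128), (-40, 145), (-30, 150), (-20, 169), (-10, 172), (0, 176), (10, 179), (20, 236), (30, 240), (40, 239), (50, 188), (60, 169), (70, -1), (80, 24), (90, 19), (100, 23), (110, 21)]
y -115 [(-50, 0), (-40, -1), (-30, -1), (-20, -1), (-10, -1), (0, -1), (10, -1), (20, -1), (30, -1), (40, -1), (50, -1), (60, 0), (70, 0), (80, 0), (90, 106), (100, 2), (110, 3)]
```

The wheel has come to a hard stop, and the pawl's heights match the start. I'll withdraw and check.

Emit:
{"name": "drive_tool", "arguments": {"plan": "0.2 0 0 0 0 0; 0.5 0 0 0 0 0; 0.7 0 0 0 0 0; 0.7 0 -0.5 0 0 0; 0.7 0 -1 0 0 0; 0.9 0 -1 0 0 0; 0.9 0 -1 0 0 0"}}

```text
time: 13.42
tcp_pos: [0.4757, -0.0393, 0.278]
orientation: [3.14, 0.003, -3.071]
ft_force: [0.6, -0.1, 0.6]
finger_gap: 0.0006
finger_force: 0.0
```

Emit:
{"name": "drive_tool", "arguments": {"plan": "0.5 0 -0.3 0 0 0; 0.9 0 -0.3 0 0 0; 0.9 0 -0.3 0 0 0; 0.9 0 -0.3 0 0 0; 0.9 0 -0.3 0 0 0"}}

```text
time: 14.05
tcp_pos: [0.3868, -0.046, 0.3072]
orientation: [-3.141, -0.0, -3.071]
ft_force: [0.7, -0.6, -0.4]
finger_gap: 0.0007
finger_force: 0.0
```

```bash
python3 -c "
from h import *
where()
c=cap('side','s6');d=cap('top','t6')
for n,q in(('s0',dict(np.load('pics/s0.npz'))),('t0',dict(np.load('pics/t0.npz'))),('s6',c),('t6',d)):
    w=Ro.from_euler('z',-A).apply((pts(q).reshape(-1,3)-O))*1e3
    k=(w[:,2]>212)&(w[:,2]<260)&(abs(w[:,1]-68)<20)&(abs(w[:,0]-35)<40);g=(w[:,2]>165)&(w[:,2]<215)&(abs(w[:,1]+115)<20)&(abs(w[:,0])<60)
    a=(abs(w[:,0]+10)<18)&(abs(w[:,1]-68)<8)&(w[:,2]>160)&(w[:,2]<200)
    f=(abs(w[:,0]-80)<10)&(abs(w[:,1]+115)<8)&(w[:,2]>60)
    print(n,w[k].mean(0),w[g].mean(0),w[a].mean(0),w[f].mean(0))
cv2.imwrite('pics/s6c.png',cv2.resize(c['image'][120:320,200:440],None,fx=3,fy=3))"
```

```text
t 14.05 winch mm [-189.7 -113.9  307.2] rpy [-3.141 -0.    -3.071] F [ 0.7 -0.6 -0.4] gap 0.001
s0 [ 30.16621706  63.10413913 231.00570328] [ -32.58289831 -120.21499726  182.33601293] [ -6.4102551   65.75652122 168.28218787] [  77.3074864  -117.67046445  143.7283922 ]
t0 [ 30.48851989  67.52697049 234.53138629] [ -30.53167596 -113.53192233  184.55696555] [ -7.31099216  67.85705116 169.82248159] [  77.52840216 -114.40674929  144.59008102]
s6 [ 30.14154386  63.2105334  231.54355827] [   1.19982805 -119.64189404  185.73934272] [ -5.32182341  64.82435454 168.88156961] [  80.42060605 -117.20850761  107.19326939]
t6 [ 30.45004305  67.52648274 234.62508986] [   1.96773252 -112.77476581  192.6650952 ] [ -7.49199731  67.841428   169.77283988] [  79.81207381 -114.53292548  108.34759511]
```

View pics/s6c.png

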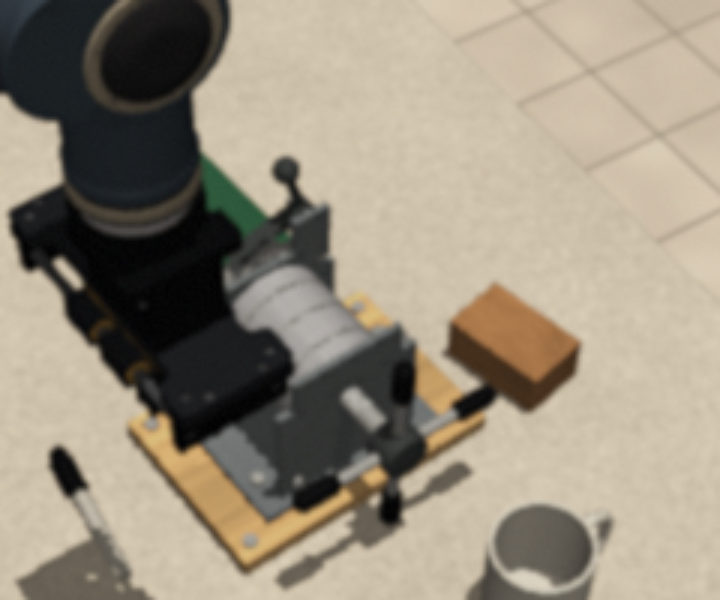

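The view shows the upper arm standing almost upright at crop (402,370), the knob up at (287,168), and the hand clear. The knob is within 0.1 mm of its starting position in the top view, so the pawl is fully down. The wheel is one notch back.

```bash
python3 -c "
from workcell import manip
print(manip.sign_off())"
```

```text
the job is handed in; nothing more can be done
None
```

The job is handed in after about 14 s on the robot's clock: the wheel is backed up against the pawl one notch on, the pawl is fully down, and the hand is clear; the hand-in returned no verdict.

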